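Lay the retaining bar over the flow cell and set its valve

ROBOT

A 6-joint arm with a two-finger parallel gripper is mounted at the origin on the work surface. World frame = base frame: x ahead of the robot, y to its left, z up, the work surface at z = 0. Lengths are in mm, angles in rad, forces in N, time in s.
With the tool pointing down it reaches from about 275 to 1000 mm from the base axis. Payload 8.4 kg.
Tool frame: the origin (TCP) lies at the very end of the fingers, on their centre line; the grasp point (between the pads) lies 19 mm behind it; z points along the fingers, x is the direction in which the jaws open and shut, and the axes are right-handed (so a half turn about z gives the same grasp; the last joint's range is limited). The gripper opens to 85 mm and grips with 20 to 120 N. Pads are 22 mm wide; open, the fingers measure 114 mm over their backs; the gripper's body (76 mm by 85 mm) begins 54 mm behind the grasp point. The pads swing forward as they close: fully open they stand 13 mm farther back than shut.
Start: joints at [1.206, 0.353, 1.633, -0, 1.155, -0.002], TCP at [221.807, 584.32, 231.281] pointing down, gripper open.
Joint ranges: [-2.63, 2.63], [-0.92, 2.1], [0.06, 2.66], [-1.3, 4.44], [0, 2.69], [-3.02, 3.02]. Speed limits (rad/s): [2.22, 2.22, 2.79, 3.14, 3.14, 3.14].

INTERFACE

Orientations are given as [roll, pitch, yaw] about the fixed x, y, z axes, in that order (R = Rz(yaw) Ry(pitch) Rx(roll)).
In Python, from rig import r gives the robot as it stands. The module is installed in compiled form; this text tells all that it offers.
- The arm moves only by the tool apply_moves, never from a script. Its argument "targets" is a list that holds one entry, the list of rows, each a list of 7 numbers: the gripper's target within -1 to 1 (fully open at 1, half-way at 0, shut at -1), then the shift along the tool's x, y, z in cm, then the turn, a rotation vector about the tool's x, y, z in degrees. A call has 1 to 8 rows; each row is the pose to reach, as a shift and turn from the pose measured when the call began, along the tool's axes at that moment; what a row does not reach only later rows make up. A row lasts 1/10 s, in which the tool goes at most 50 mm and 8.59 degrees, less where a joint would pass 70% of its speed; a pose out of reach is approached as far as the arm can. A call with a gripper value outside its range is refused whole. The fingers move at their own pace and stop on an object; "newtons" is the grip in N (left out, the last holds). Time passes only in rows, so rows that repeat a pose let the fingers close. It gives the time, the measured TCP pose, the force and the opening at its end, in the units of the state.
- r.sense(): the state, without advancing time (a new reading comes with each control period).
- r.grab_frame(name): name is "scene" or "top"; returns a dict with "pixels" (420x560x3 uint8, red, green, blue), "fov_y" (degrees; the focal length in pixels is half the picture's height over the tangent of half this angle, whatever the lens; pixels are square), "cx", "cy" (the principal point, pixels), "R" (3x3) and "t" (3): a world point X has camera coordinates R X + t. Camera axes: x right, y down, z forward; pixel columns grow to the right and rows downward; lengths in mm; the calibration is good to about 2 mm. A picture is of the moment at which its call begins. There is no depth.
- r.sign_off(): hands the job in, once; it reports no verdict.
The state is a dict: "clock": time; "qpos": joint angles; "qvel": joint speeds; "joint_efforts": joint torques, N m; "eef_pos": TCP position; "tcp_rot": TCP orientation; "contact_force": force on the tool from outside, world axes, zero at the start; "wrist_torque": the same for the moment, N m; "opening": opening from 0.0 (shut) to 1.0 (fully open).
Only numpy, scipy, OpenCV 4.12 (cv2) and the standard library are available. Lean on these libraries where they do the work, as an engineer would, in place of code of your own. Each camera call takes 0.05 s, during which the arm holds its last target. There are 200 camera calls.

TASK

Take the blue retaining bar from the bench and gently lay it across the two dark saddles of the sloping console, over the amber flow cell, centred and fully down in both notches, and let go. Only then turn the yellow valve handle so that it points along the red set-marker, within about 5 degrees. Leave the bottles, beaker, wrench and blue tray where they are.

Things in the scene. Friction and masses are not known exactly. Their poses are not given: they have to be found in the camera images.
- bar: Loose blue flat bar 180 x 36 x 12 mm, 0.3 kg. A black grip rib stands on its middle: 60 mm along the bar, 18 mm wide, its top 48 mm above the bar's underside. Origin: centre of underside; y along the length, x across (close the fingers along x on the rib), z out of the rib. Same after a half turn about z. Starts flat on the bench, left or right of the console.
- seat (a point): Midway between the two dark saddles, level with their notch floors: the bar's origin belongs here. Axes: x up the deck's slope (0.45 rad, rising away from the robot), y to the left, saddle to saddle, z square to the deck. Saddles: centres 136 mm apart, 24 mm long in y; notch floor 34 mm above the deck, 42 mm wide in x, lips 19 mm high flaring outwards. The cell is 6 mm below.
- valve_pivot (a point): Point on the valve handle's turning axis at the mid height of the handle, 45 mm above the deck; the axis is the deck's z. Axes as the seat's. It lies 215 mm to -y of the seat and 15 mm up the slope.
- valve (a joint): Angle of the yellow valve handle (rad), 0 to 1.57. 0 = closed, handle along the deck's -y (to the right); grows clockwise seen from above the deck; at 1.57 it points down the slope (-x). Starts nearly closed, stays where it is left; turning takes about 2 N at the grip.
- handle_grip (a point): Grip point of the yellow handle, on its mid line, 65 mm from the pivot. The handle is a bar 90 mm long from the pivot, 16 mm wide, 22 mm high (11 mm above and below this point), its underside 34 mm above the deck. Its y axis points from the tip back to the pivot, z is square to the deck.
- marker (a joint): Angle of the red set-marker round the same axis, with the same zero and sense as the valve: the valve must be brought to this value. 0.6 to 1.1 rad.
- marker_tip (a point): Outer end of the red set-marker, 104 mm from the valve axis and 6 mm above the deck. The marker is a flat red tab, 12 mm wide, lying radially from 69 to 104 mm, with a red flag 12 x 10 mm standing on its outer end to 32 mm above the deck, just beyond the handle end. y points back to the axis. It cannot be moved.
- tray: Loose blue open tray, 90 x 160 x 50 mm, with brass fittings in it; origin under its centre. Leave alone. It stands on the other side of the console from the bar.
- blue_cap_bottle: Clear bottle with a blue cap, 70 mm diameter, 170 mm high, origin under its centre. Leave alone.
- amber_bottle: Amber bottle, 64 mm diameter, 150 mm high, origin under its centre. Leave alone.
- beaker: Glass beaker, 68 mm diameter, 85 mm high, origin under its centre. Leave alone.
- wrench: Wrench lying on the bench, 160 mm long. Leave alone.
- console: The fixed console: aluminium frame 240 x 430 mm with the sloping white deck; origin on the bench under its centre, yaw turned with it. The deck is 240 x 430 mm, the seat 100 mm to the left of its centre. Its high edge is about 157 mm above the bench, the low edge 53 mm.
Things that resemble listed ones, but are neither listed nor needed, are in the scene too. Of the things that look like the bar, the smallest one is meant.

How it is judged (in metres and radians):
On the way, in this order (a step that is already met when the one before it is completed fails the run):
1. the bar lies fully down and centred in both saddles, let go, with the valve still closed (x of bar in the frame of seat between -0.006 and 0.006 m and y of bar in the frame of seat between -0.012 and 0.012 m and z of bar in the frame of seat between -0.003 and 0.003 m and angle between the z axis of bar and the z axis of seat, either way round below 0.05 rad and angle between the y axis of bar and the y axis of seat, either way round below 0.08 rad and contact force between the fingers and bar below 0.1 N and value of joint valve below 0.3 rad), for 0.3 s.
2. the valve handle points along the red set-marker, the bar still in place (x of bar in the frame of seat between -0.006 and 0.006 m and y of bar in the frame of seat between -0.012 and 0.012 m and z of bar in the frame of seat between -0.003 and 0.003 m and angle between the z axis of bar and the z axis of seat, either way round below 0.05 rad and angle between the y axis of bar and the y axis of seat, either way round below 0.08 rad and angle between the y axis of handle_grip and the y axis of marker_tip, either way round below 0.1 rad), for 0.2 s.
At the end, for the whole second after the job is handed in: The bar lies in both saddles (origin within 6 mm across, 12 mm along and 3 mm in height of the seat, parallel within 0.05 rad to the deck and 0.08 rad along it), released and at rest, and the valve handle is at rest within 0.1 rad of the red marker (all of step 2 and contact force between the fingers and bar below 0.1 N and linear speed of bar below 0.02 m/s and velocity of joint valve between -0.05 and 0.05 rad/s); the robot touches nothing.
It fails at once if the valve is opened beyond 0.3 rad while the bar is not seated in its saddles (value of joint valve above 0.3 rad and not (x of bar in the frame of seat between -0.006 and 0.006 m and y of bar in the frame of seat between -0.012 and 0.012 m and z of bar in the frame of seat between -0.003 and 0.003 m and angle between the z axis of bar and the z axis of seat, either way round below 0.05 rad and angle between the y axis of bar and the y axis of seat, either way round below 0.08 rad)).
It fails at once if the bar is dropped or slammed onto the saddles: within 50 mm of the seat it moves faster than 0.25 m/s, or it is out of the fingers more than 8 mm above the notch floors (distance between bar and seat below 0.05 m and (linear speed of bar above 0.25 m/s or (contact force between the fingers and bar below 0.1 N and z of bar in the frame of seat above 0.008 m))).
It fails at once if a bottle, the beaker, the wrench or the tray is shifted by more than 30 mm (distance of any of tray, blue_cap_bottle, amber_bottle, beaker, wrench from where it was at the start of the episode above 0.03 m).
It also fails if it takes over 58 s, if anything falls off the work surface, if the arm or the gripper's body presses on something with over 40 N, if the wrist force passes 120 N, or if a joint passes its speed limit or range.

## Working session

There is one attempt and no reset: what is moved stays moved. The work goes in short steps, Python scripts to look and compute and a tool call to move; the robot and the scene stay as the last step left them, time stands still between calls to the robot, and variables do not carry over. Pictures are saved under pics/ and viewed, about 8 in all and at most 12, crops included, and the job is handed in when it is done.

Besides the shell and the picture viewer there is one more tool, called after "Emit:" as name(argument=value, ...), one argument or row to a line, values as JSON. apply_moves: Moves the arm, as the interface text tells. Its arguments: {"type":"object","properties":{"targets":{"type":"array"},"newtons":{"type":"number"}},"required":["targets"]}

```bash
mkdir -p pics; python3 - <<'E'
from rig import r
import cv2,numpy as np,pickle
for n in("scene","top"):
    f=r.grab_frame(n); pickle.dump(f,open(n+"0.pkl","wb"))
    print(n,f["fov_y"],f["cx"],f["cy"],np.round(f["R"],4).tolist(),np.round(f["t"],1))
    cv2.imwrite(f"pics/{n}0.png",cv2.resize(f["pixels"][:,:,::-1],(800,600),interpolation=cv2.INTER_CUBIC))
print(r.sense())
E
```

```text
scene 43.599317033085775 279.96129820958026 202.3000522592208 [[-0.8234, 0.5674, 0.0116], [0.405, 0.6017, -0.6885], [-0.3976, -0.5622, -0.7252]] [ 435.   -72.2 1613.4]
top 45.224587625004915 283.33746259038946 211.38283193247648 [[-0.0269, -0.9996, -0.0109], [-0.9961, 0.0278, -0.0842], [0.0844, 0.0086, -0.9964]] [ -58.9  481.  1767.4]
{'clock': 0.1, 'qpos': array([ 1.20558635e+00,  3.53593990e-01,  1.63404133e+00,  1.93596753e-05,
        1.15520952e+00, -2.36433360e-03]), 'qvel': array([-1.14382052e-03, -2.42138770e-04, -4.09835652e-04, -1.31862565e-03,
        9.13770948e-05,  1.24125237e-03]), 'joint_efforts': array([-2.33498213e-03, -6.06346750e+01, -3.42821288e+01, -1.41602732e-04,
        4.09649103e-03,  3.36973278e-05]), 'eef_pos': array([221.65826649, 583.92376716, 230.63521485]), 'tcp_rot': array([-3.14157199e+00,  1.25214358e-03,  1.20794287e+00]), 'contact_force': array([0.32471643, 0.56794263, 0.28792066]), 'wrist_torque': array([ 0.02168047, -0.02364228,  0.00919366]), 'opening': 1.0016396462707104}
```

View pics/scene0.png

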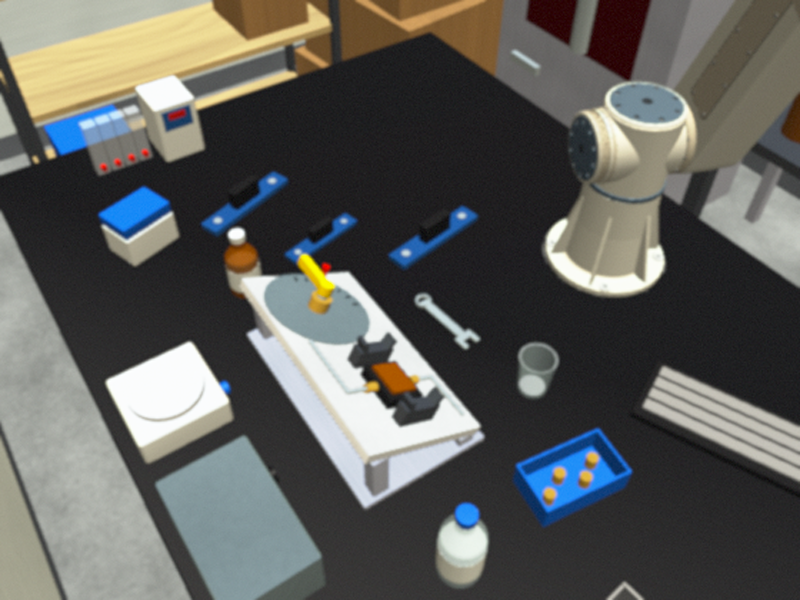

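View pics/top0.png

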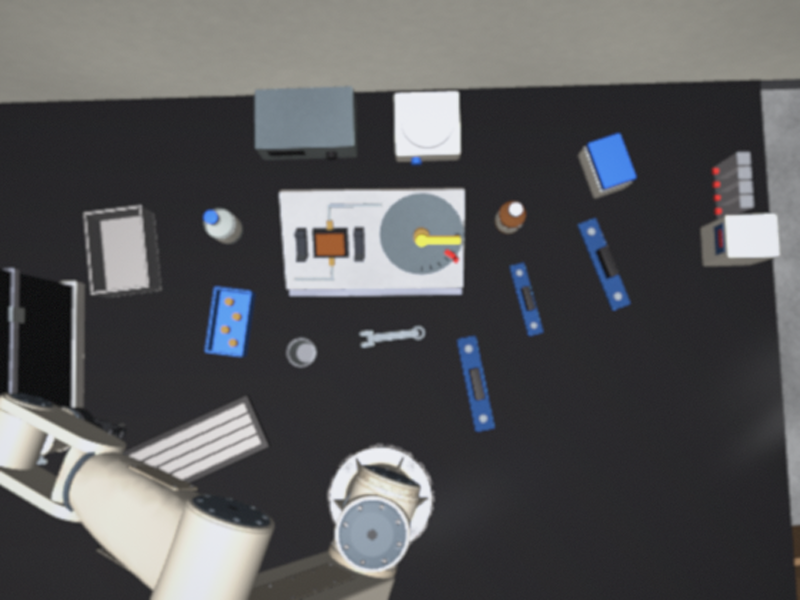

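The smallest blue bar is the one at about (527,299) in the top view. The saddles are at (302,244) and (359,244), the handle at (440,240) and the red marker at (452,256). Next I measure these with colour masks.

```bash
cat > h.py <<'E'
import numpy as np,cv2,pickle
def K(f):
    F=210/np.tan(np.radians(f["fov_y"]/2)); return np.array([[F,0,f["cx"]],[0,F,f["cy"]],[0,0,1.]])
def ray(f,p):
    R,t=np.array(f["R"]),np.array(f["t"]); d=R.T@np.linalg.inv(K(f))@np.array([p[0],p[1],1.]); return -R.T@t,d
def onplane(f,p,P0,n):
    c,d=ray(f,p); return c+d*(np.dot(np.subtract(P0,c),n)/np.dot(d,n))
def onz(f,p,z): return onplane(f,p,[0,0,z],[0,0,1.])
def proj(f,X):
    c=np.array(f["R"])@X+np.array(f["t"]); p=K(f)@c; return p[:2]/p[2]
def tri(f,p,g,q):
    a,u=ray(f,p);b,v=ray(g,q);u=u/np.linalg.norm(u);v=v/np.linalg.norm(v)
    s=np.linalg.lstsq(np.stack([u,-v],1),b-a,rcond=None)[0]; A=a+u*s[0];B=b+v*s[1]; return (A+B)/2,np.linalg.norm(A-B)
def comps(m,amin=15):
    n,l,s,c=cv2.connectedComponentsWithStats(m.astype(np.uint8)*255); 
    return [(s[i,4],c[i],s[i,:4],l==i) for i in range(1,n) if s[i,4]>=amin]
def hsv(f): return cv2.cvtColor(np.ascontiguousarray(f["pixels"]),cv2.COLOR_RGB2HSV)
E
python3 - <<'E'
from h import *
for n in("scene","top"):
    f=pickle.load(open(n+"0.pkl","rb"));H=hsv(f);h,s,v=[H[...,i].astype(int) for i in range(3)]
    M=dict(blue=(abs(h-109)<10)&(s>140)&(v>60),yellow=(abs(h-28)<6)&(s>170)&(v>150),amber=(abs(h-11)<6)&(s>140)&(v>80),red=((h<5)|(h>174))&(s>150)&(v>120),white=(s<30)&(v>150))
    for k,m in M.items():
        for a,c,b,mm in comps(m,8 if k in("red",) else 30):
            r=cv2.minAreaRect(np.argwhere(mm)[:,::-1].astype(np.float32)); print(n,k,a,np.round(c,1),b,np.round(r[0],1),np.round(r[1],1),round(r[2],1))
a=pickle.load(open("top0.pkl","rb"))["pixels"][120:240,190:390,::-1]
b=pickle.load(open("scene0.pkl","rb"))["pixels"][140:360,160:350,::-1]
cv2.imwrite("pics/c1.png",cv2.resize(a,(800,480),interpolation=cv2.INTER_CUBIC))
cv2.imwrite("pics/c2.png",cv2.resize(b,None,fx=2.7,fy=2.7,interpolation=cv2.INTER_CUBIC))
E
```

```text
scene blue 680 [50.1 91.9] [31 73 50 36] [58.4 91.2] [24.  51.2] 71.6
scene blue 88 [124.   84.4] [115  75  19  15] [124.   82.3] [10.1 18. ] 71.6
scene blue 734 [170.5 143.2] [140 120  62  45] [171.2 141.4] [15.  68.6] 53.4
scene blue 1058 [ 94.  147.2] [ 68 130  52  36] [ 93.9 147.4] [25.8 48.7] 58.2
scene blue 764 [302.3 167. ] [272 144  63  45] [303.2 165.2] [16.1 68.2] 56.3
scene blue 454 [225.6 165.9] [199 149  51  35] [224.2 166.3] [12.5 56. ] 56.3
scene blue 52 [157.9 270.1] [154 266   8  10] [158.2 270. ] [10.3  5.3] 56.3
scene blue 3017 [399.5 332.6] [359 299  84  70] [400.3 332. ] [48.8 78.7] 64.4
scene blue 254 [326.5 359.7] [318 351  18  19] [326.3 359.3] [17.7 17. ] 45.0
scene yellow 314 [220.7 192.7] [209 179  25  29] [220.4 193.1] [33.8 11.8] 53.1
scene amber 966 [185.5   9.5] [150   0  79  26] [189.   12.5] [25. 78.] 90.0
scene amber 1920 [299.2  21.5] [238   0 113  52] [294.   25.5] [ 51. 112.] 90.0
scene amber 360 [286.3   4.5] [258   0  61  15] [288.   7.] [60. 14.] -0.0
scene amber 124 [222.8  31.5] [215  24  16  17] [223.4  32.6] [13.7 15.8] 74.7
scene amber 87 
[... 4820 characters left out ...]
.8] 87.8
top white 1428 [ 86.9 177.5] [ 71 152  33  52] [ 86.8 177.4] [49.8 29. ] 84.3
top white 238 [ 51.2 239.1] [ 45 197   9  88] [ 51.5 240.3] [87.3  7.9] 86.7
top white 216 [271.9 235. ] [253 229  41  14] [273.  235.5] [10.1 40.8] 85.4
top white 135 [214.3 246.6] [208 241  13  13] [214. 247.] [12. 12.] 90.0
top white 10255 [ 93.2 360.7] [  0 278 186 142] [ 79.1 358.2] [216.4  79.6] 29.4
top white 2215 [142.6 310.2] [ 92 282  91  54] [137.2 313.6] [31.2 86.8] 65.6
top white 349 [555.5 319.8] [551 298   9  48] [555.  321.5] [47.  8.] 90.0
top white 2505 [267.  347.4] [230 313  73  89] [267. 356.] [87.1 71.7] 83.1
top white 114 [262.7 415.6] [248 409  24  11] [260.9 417.4] [ 8.2 25.1] 68.2
```

View pics/c1.png

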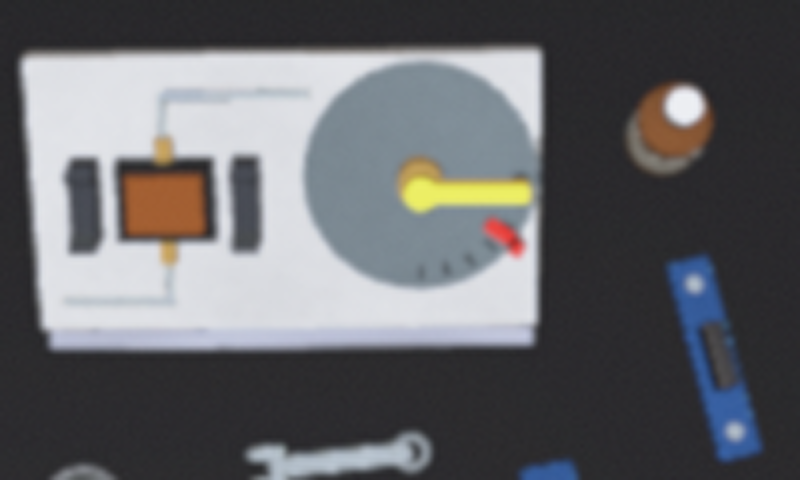

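View pics/c2.png

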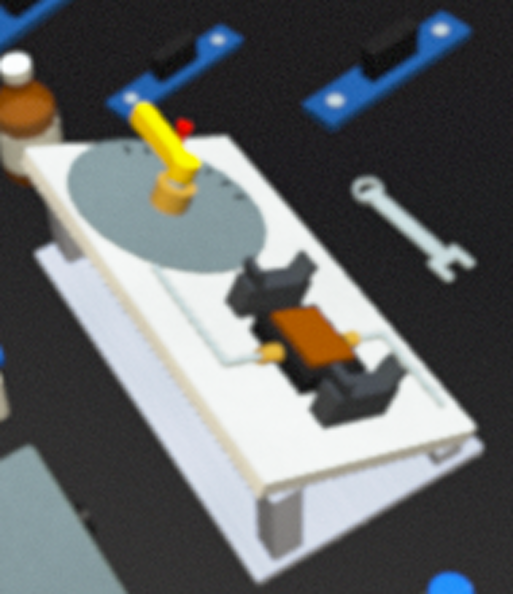

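The crops show the deck corners, both saddles, the cell centre, the handle and the marker clearly. I triangulate the corners and fit the known deck.

```bash
cat > fit.py <<'E'
from h import *
from scipy.optimize import least_squares
S=pickle.load(open("scene0.pkl","rb"));T=pickle.load(open("top0.pkl","rb"))
tp=lambda p:(p[0]/4+190-.375,p[1]/4+120-.375); sp=lambda p:(p[0]/2.7+160-.3,p[1]/2.7+140-.3)
t=[tp(p) for p in[(22,57),(540,49),(537,325),(42,328)]]; s=[sp(p) for p in[(262,490),(27,150),(228,137),(475,428)]]
names=["highL","highR","lowR","lowL"]
for i in range(4): print(names[i],*[np.round(x,1) for x in tri(T,t[i],S,s[i])])
loc=np.array([(120,215,0),(120,-215,0),(-120,-215,0),(-120,215,0)],float)
a=.45
def fr(yaw):
    c,s_=np.cos(yaw),np.sin(yaw);Rz=np.array([[c,-s_,0],[s_,c,0],[0,0,1]])
    Ry=np.array([[np.cos(a),0,-np.sin(a)],[0,1,0],[np.sin(a),0,np.cos(a)]]);return Rz@Ry
def res(p):
    D=fr(p[3]);o=[]
    for i in range(4):
        X=p[:3]+D@loc[i];o+=list(proj(T,X)-t[i])+list(proj(S,X)-s[i])
    return o
q=least_squares(res,[550,-50,105,0],x_scale=[100,100,100,.1]).x
print("deck",np.round(q,3),np.round(res(q),1))
D=fr(q[3]);seat=q[:3]+D@[0,100,34]
n=D[:,2]
print("seat model",seat)
cellT=(230.6,170.9);cellS=(274.9,264.2)
for f,p in((T,cellT),(S,cellS)): print("cell in seat frame",np.round(D.T@(onplane(f,p,seat-6*n,n)-seat),1))
# saddles: dark blobs; handle & marker
piv=seat+D@[15,-215,11]
for nm,f,p1,p2,k in(("T",T,tp((420,194)),tp((528,194)),22),("S",S,sp((185,163)),sp((143,110)),22)):
    A=[D.T@(onplane(f,p,piv+11*n,n)-piv) for p in(p1,p2)];d=A[1]-A[0];print("handle",nm,np.round(A,1),np.arctan2(-d[0],-d[1]))
# marker in top: flat part/flag end
for p,h in((tp((490,226)),1),(tp((520,245)),32)):
    X=D.T@(onplane(T,p,piv+(h-45)*n,n)-piv);print("mark",np.round(X,1),np.arctan2(-X[0],-X[1]),np.hypot(X[0],X[1]))
X=D.T@(onplane(S,(227.9,186.6),piv+(26-45)*n,n)-piv);print("markS",np.round(X,1),np.arctan2(-X[0],-X[1]),np.hypot(X[0],X[1]))
X=D.T@(onplane(T,(315.7,178.3),piv+(12-45)*n,n)-piv);print("markT c",np.round(X,1),np.arctan2(-X[0],-X[1]),np.hypot(X[0],X[1]))
# bar
H=hsv(T);h,s2,v=[H[...,i].astype(int) for i in range(3)];m=(abs(h-109)<14)&(s2>110)&(v>45)
for f,c0 in((T,(367.4,209.7)),(S,(225.6,165.9))):
    H=hsv(f);h,s2,v=[H[...,i].astype(int) for i in range(3)];m=(abs(h-109)<14)&(s2>110)&(v>45)
    c=min(comps(m),key=lambda c:np.hypot(*(c[1]-c0)));pts=np.argwhere(c[3])[:,::-1]
    W=np.array([onz(f,p,12)[:2] for p in pts],np.float32);r=cv2.minAreaRect(W);print("bar",r)
for c0,h in(((tp((685,106))),150),):print("amber bottle",onz(T,c0,h))
E
python3 fit.py
```

```text
highL [735.  212.7 155.1] 1.1
highR [ 725.  -215.4  159.8] 5.6
lowR [ 507.6 -213.3   56.5] 3.2
lowL [518.1 216.1  58.8] 0.0
deck [ 6.21246e+02 -7.00000e-03  1.06816e+02 -2.20000e-02] [-0.1 -0.1  0.6 -1.3  0.1  0.9 -1.3 -0.5 -0.5  0.2 -0.6  0.7 -0.1  0.2
  0.2  1.3]
seat model [608.68947473 100.29778923 137.43079379]
cell in seat frame [-0.6 -0.4 -6. ]
cell in seat frame [ 1.2 -1.9 -6. ]
handle T [[  0.6   0.6  11. ]
 [  0.  -88.   11. ]] 0.006703490864784316
handle S [[  3.6   3.4  11. ]
 [  2.5 -80.2  11. ]] 0.012622364275334762
mark [-43.9 -59.8 -44. ] 0.6331220631795772 74.23503159474787
mark [-51.3 -83.7 -13. ] 0.5495793084701626 98.16906407963747
markS [-64.2 -90.2 -19. ] 0.6182350679654331 110.70404888854222
markT c [-48.3 -71.5 -33. ] 0.5943719055849556 86.33854701613151
bar ((480.12847900390625, -373.48138427734375), (185.70291137695312, 42.16708755493164), 13.046027183532715)
bar ((476.96697998046875, -374.4814758300781), (194.2525634765625, 53.67605972290039), 12.938272476196289)
amber bottle [ 678.21142743 -336.15983218  150.        ]
```

```bash
cat > g.py <<'E'
import numpy as np,sys
from scipy.spatial.transform import Rotation as Ro
a=.45;yaw=-.022
c,s=np.cos(yaw),np.sin(yaw)
D=np.array([[c,-s,0],[s,c,0],[0,0,1]])@np.array([[np.cos(a),0,-np.sin(a)],[0,1,0],[np.sin(a),0,np.cos(a)]])
n=D[:,2]; deck=np.array([621.2,0,105.5]); seat=deck+D@[0,100,34]; piv=seat+D@[15,-215,11]
Rplace=np.stack([D[:,0],-D[:,1],-n],1)
down=lambda deg:Ro.from_euler("z",deg,degrees=True).as_matrix()@np.diag([1.,-1,-1])
def delta(pos,R):
    from rig import r
    st=r.sense();R0=Ro.from_euler("xyz",st["tcp_rot"]).as_matrix()
    d=R0.T@(np.array(pos)-st["eef_pos"])/10;w=Ro.from_matrix(R0.T@R).as_rotvec(degrees=True)
    print("t",round(st["clock"],2),"eef",np.round(st["eef_pos"],1),"F",np.round(st["contact_force"],1),"open",round(st["opening"],3),"\nshift cm",np.round(d,2),"turn deg",np.round(w,2))
E
python3 -c "
from g import *
print(seat,piv)
delta([479.5,-374,200],down(-77))"
```

```text
[608.61457313 100.30112895 136.11520148] [ 612.60492967 -114.83871355  152.54460262]
t 0.1 eef [221.7 583.9 230.6] F [0.3 0.6 0.3] open 1.002 
shift cm [-80.4   58.11   3.16] turn deg [9.0000e-02 3.0000e-02 1.4621e+02]
```

Emit:
apply_moves(
  targets=[
    [[1,-80.4,58.1,-1,0,0,146],[1,-80.4,58.1,-1,0,0,146],[1,-80.4,58.1,-1,0,0,146],[1,-80.4,58.1,-1,0,0,146],[1,-80.4,58.1,-1,0,0,146],[1,-80.4,58.1,-1,0,0,146],[1,-80.4,58.1,-1,0,0,146],[1,-80.4,58.1,-1,0,0,146]],
  ],
  newtons=40,
)

```text
clock: 0.9
eef_pos: [325.5, 196.2, 235.4]
tcp_rot: [3.141, -0.0, 0.003]
contact_force: [1.2, -1.0, 1.6]
opening: 1.001
```

```bash
python3 -c "
from g import *
delta([479.5,-374,200],down(-77))"
```

```text
t 0.9 eef [325.5 196.2 235.4] F [ 1.2 -1.   1.6] open 1.001 
shift cm [15.25 57.05  3.59] turn deg [ 2.000e-02 -5.000e-02  7.714e+01]
```

Emit:
apply_moves(
  targets=[
    [[1,15.3,57,0,0,0,77.1],[1,15.3,57,0,0,0,77.1],[1,15.3,57,0,0,0,77.1],[1,15.3,57,0,0,0,77.1],[1,15.3,57,0,0,0,77.1],[1,15.3,57,0,0,0,77.1],[1,15.3,57,0,0,0,77.1],[1,15.3,57,0,0,0,77.1]],
  ],
)

```text
clock: 1.7
eef_pos: [429.8, -190.4, 235.7]
tcp_rot: [-3.141, -0.001, -1.199]
contact_force: [0.7, 0.2, 0.1]
opening: 0.998
```

```bash
python3 -c "
from g import *
delta([479.5,-374,90],down(-77))"
```

```text
t 1.7 eef [ 429.8 -190.4  235.7] F [0.7 0.2 0.1] open 0.998 
shift cm [18.91  2.05 14.58] turn deg [-0.02 -0.04  8.31]
```

Emit:
apply_moves(
  targets=[
    [[1,18.9,2.05,3,0,0,8.3],[1,18.9,2.05,3,0,0,8.3],[1,18.9,2.05,3,0,0,8.3],[1,18.9,2.05,3,0,0,8.3],[1,18.9,2.05,10,0,0,8.3],[1,18.9,2.05,14,0,0,8.3],[1,18.9,2.05,14.5,0,0,8.3],[1,18.9,2.05,14.5,0,0,8.3]],
  ],
)

```text
clock: 2.5
eef_pos: [477.9, -372.7, 88.6]
tcp_rot: [3.139, 0.004, -1.344]
contact_force: [-0.5, -0.0, -0.4]
opening: 1.001
```

```bash
python3 - <<'E'
from g import *
delta([479.5,-374,19],down(-77))
from rig import r
import cv2
a=r.grab_frame("scene")["pixels"][90:230,150:330,::-1]; b=r.grab_frame("top")["pixels"][150:290,300:480,::-1]
import numpy as np
cv2.imwrite("pics/g1.png",cv2.resize(np.hstack([a,b]),(800,311),interpolation=cv2.INTER_CUBIC))
E
```

```text
t 2.5 eef [ 477.9 -372.7   88.6] F [-0.5 -0.  -0.4] open 1.001 
shift cm [ 0.19 -0.14  6.95] turn deg [0.17 0.21 0.02]
```

View pics/g1.png

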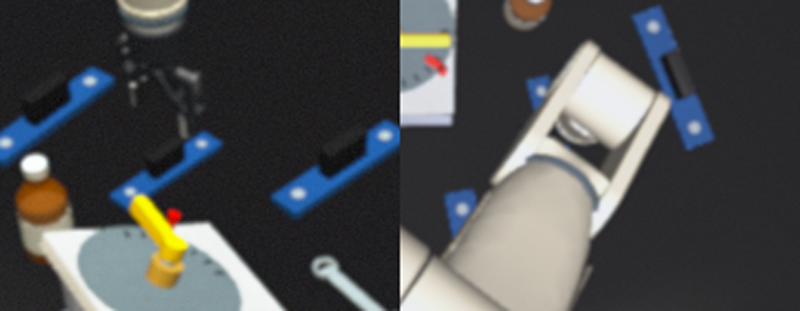

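The open fingers straddle the rib at (165,150). I descend and close.

Emit:
apply_moves(
  targets=[
    [[1,0.2,-0.15,2.5,0.2,0.2,0],[1,0.2,-0.15,5,0.2,0.2,0],[1,0.2,-0.15,6.5,0.2,0.2,0],[1,0.2,-0.15,6.85,0.2,0.2,0],[-1,0.2,-0.15,6.85,0.2,0.2,0],[-1,0.2,-0.15,6.85,0.2,0.2,0],[-1,0.2,-0.15,6.85,0.2,0.2,0],[-1,0.2,-0.15,6.85,0.2,0.2,0]],
  ],
  newtons=50,
)

```text
clock: 3.4
eef_pos: [482.9, -376.4, 24.7]
tcp_rot: [-3.136, -0.006, -1.343]
contact_force: [-1.4, 0.5, -0.9]
opening: 0.328
```

Emit:
apply_moves(
  targets=[
    [[-1,0,0,0,0,0,0],[-1,0,0,0,0,0,0],[-1,0,0,-0.5,0,0,0],[-1,0,0,-2,0,0,0],[-1,0,0,-5,0,0,0],[-1,0,0,-9,0,0,0],[-1,0,0,-13,0,0,0],[-1,0,0,-18,0,0,0]],
  ],
)

```text
clock: 4.2
eef_pos: [480.5, -374.7, 206.0]
tcp_rot: [-3.137, -0.005, -1.343]
contact_force: [0.7, -0.6, -4.1]
opening: 0.202
```

```bash
python3 - <<'E'
from g import *
delta(seat+n*(20+90),Rplace)
delta([400,-200,250],down(-40))
E
```

```text
t 4.2 eef [ 480.5 -374.7  206. ] F [ 0.7 -0.6 -4.1] open 0.202 
shift cm [-44.56 -18.57  -3.04] turn deg [ 16.98  21.52 -74.33]
t 4.2 eef [ 480.5 -374.7  206. ] F [ 0.7 -0.6 -4.1] open 0.202 
shift cm [-18.82   3.89  -4.5 ] turn deg [ -0.15  -0.33 -36.97]
```

```bash
python3 - <<'E'
from g import *
delta(seat+n*(20+170),Rplace)
E
```

```text
t 4.2 eef [ 480.5 -374.7  206. ] F [ 0.7 -0.6 -4.1] open 0.202 
shift cm [-45.39 -15.23 -10.26] turn deg [ 16.98  21.52 -74.33]
```

Emit:
apply_moves(
  targets=[
    [[-1,-2,-0.6,-4,0,0,0],[-1,-45.4,-15.2,-10.3,17,21.5,-74.3],[-1,-45.4,-15.2,-10.3,17,21.5,-74.3],[-1,-45.4,-15.2,-10.3,17,21.5,-74.3],[-1,-45.4,-15.2,-10.3,17,21.5,-74.3],[-1,-45.4,-15.2,-10.3,17,21.5,-74.3],[-1,-45.4,-15.2,-10.3,17,21.5,-74.3],[-1,-45.4,-15.2,-10.3,17,21.5,-74.3]],
  ],
)

```text
clock: 5.0
eef_pos: [514.0, -6.5, 293.8]
tcp_rot: [-3.082, -0.352, -0.352]
contact_force: [0.2, 0.1, -3.7]
opening: 0.198
```

```bash
python3 - <<'E'
from g import *
delta(seat+n*(20+120),Rplace)
E
```

```text
t 5.0 eef [514.   -6.5 293.8] F [ 0.2  0.1 -3.7] open 0.198 
shift cm [ -1.63 -11.13   3.45] turn deg [  3.98   5.05 -17.59]
```

Emit:
apply_moves(
  targets=[
    [[-1,-1.6,-11.1,3.4,4,5,-17.6],[-1,-1.6,-11.1,3.4,4,5,-17.6],[-1,-1.6,-11.1,3.4,4,5,-17.6],[-1,-1.6,-11.1,3.4,4,5,-17.6],[-1,-1.6,-11.1,3.4,4,5,-17.6],[-1,-1.6,-11.1,3.4,4,5,-17.6]],
  ],
)

```text
clock: 5.6
eef_pos: [547.5, 100.4, 263.3]
tcp_rot: [-3.141, -0.449, -0.023]
contact_force: [-0.0, 0.3, -3.0]
opening: 0.202
```

```bash
python3 - <<'E'
from g import *
delta(seat+n*(20+60),Rplace)
from rig import r
import cv2,pickle
f=r.grab_frame("scene");pickle.dump(f,open("scene1.pkl","wb"));g=r.grab_frame("top");pickle.dump(g,open("top1.pkl","wb"))
a=f["pixels"][150:340,170:350,::-1];b=g["pixels"][100:290,180:360,::-1]
cv2.imwrite("pics/p1.png",cv2.resize(np.hstack([a,b]),(800,422),interpolation=cv2.INTER_CUBIC))
E
```

```text
t 5.6 eef [547.5 100.4 263.3] F [-0.   0.3 -3. ] open 0.202 
shift cm [-0.03 -0.12  6.11] turn deg [ 0.01  0.04 -0.07]
```

View pics/p1.png

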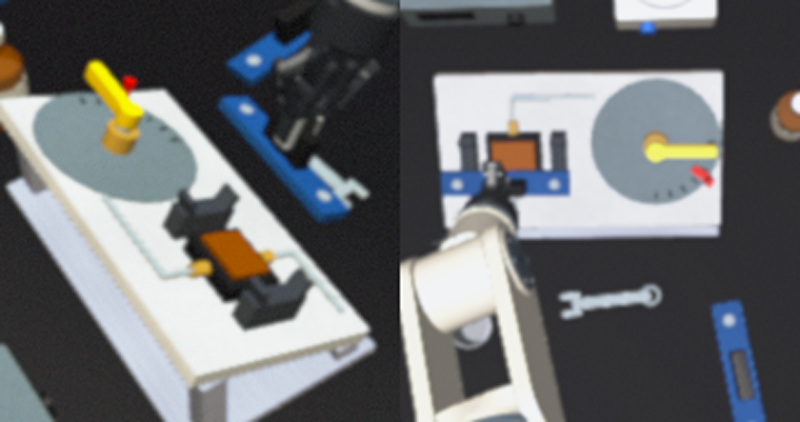

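The bar is held level and parallel, with its end screws at (457,183) and (553,183) in the top crop and (247,108) and (322,196) in the scene crop. The hold may be off-centre along y, so I measure it.

```bash
cat > barpos.py <<'E'
from h import *;from g import *
def barpos(S,T,apS,apT):
    # screws: bright low-saturation blobs nearest to approx pixels
    out=[]
    def ref(f,p):
        x,y=map(int,np.round(p));H=hsv(f)[y-4:y+5,x-4:x+5].astype(float);w=np.clip(200-H[...,1],0,None)*(H[...,2]>110)*(np.hypot(*np.mgrid[-4:5,-4:5])<4)
        w=np.where(H[...,1]<150,w,0);yy,xx=np.mgrid[y-4:y+5,x-4:x+5];return (w*xx).sum()/w.sum(),(w*yy).sum()/w.sum()
    for i in range(2):
        t,s=ref(T,apT[i]),ref(S,apS[i]);X,e=tri(T,t,S,s);print(np.round(t,1),np.round(s,1),np.round(X,1),round(e,1));out.append(X)
    m=(out[0]+out[1])/2;d=D.T@(out[0]-out[1]);print("len",np.linalg.norm(d),"mid(top face) in seat frame",np.round(D.T@(m-seat),1),"dir",np.round(d/np.linalg.norm(d),3));return m
E
python3 - <<'E'
from barpos import *
S=pickle.load(open("scene1.pkl","rb"));T=pickle.load(open("top1.pkl","rb"))
k=360/800
barpos(S,T,[(170+322*k,150+196*k),(170+247*k,150+108*k)],[(180+457*k,100+183*k),(180+553*k,100+183*k)])
print("tcp in seat", D.T@(np.array([547.5,100.4,263.3])-seat))
E
```

```text
** On entry to DLASCL parameter number  4 had an illegal value
 ** On entry to DLASCL parameter number  4 had an illegal value
 ** On entry to DLASCL parameter number  4 had an illegal value
 ** On entry to DLASCL parameter number  4 had an illegal value
 ** On entry to DLASCL parameter number  5 had an illegal value
 ** On entry to DLASCL parameter number  4 had an illegal valuebarpos.py:7: RuntimeWarning: invalid value encountered in scalar divide
  w=np.where(H[...,1]<150,w,0);yy,xx=np.mgrid[y-4:y+5,x-4:x+5];return (w*xx).sum()/w.sum(),(w*yy).sum()/w.sum()
Traceback (most recent call last):
  File "barpos.py", line 9, in barpos
    t,s=ref(T,apT[i]),ref(S,apS[i]);X,e=tri(T,t,S,s);print(np.round(t,1),np.round(s,1),np.round(X,1),round(e,1));out.append(X)
                                        ~~~^^^^^^^^^
  File "h.py", line 13, in tri
    s=np.linalg.lstsq(np.stack([u,-v],1),b-a,rcond=None)[0]; A=a+u*s[0];B=b+v*s[1]; return (A+B)/2,np.linalg.norm(A-B)
      ~~~~~~~~~~~~~~~^^^^^^^^^^^^^^^^^^^^^^^^^^^^^^^^^^^
numpy.linalg.LinAlgError: SVD did not converge in Linear Least Squares
```

```bash
python3 - <<'E'
s=open("barpos.py").read()
i=s.index("w=np.clip");j=s.index(";return (w*xx)")
s=s[:i]+"in_=np.hypot(*np.mgrid[-4:5,-4:5])<3.7;P=f['pixels'][y-4:y+5,x-4:x+5,0].astype(float);w=np.where(in_,np.clip(P-(P[in_].min()+P[in_].max())/2,0,None),0);yy,xx=np.mgrid[y-4:y+5,x-4:x+5]"+s[j:]
open("barpos.py","w").write(s)
E
python3 - <<'E'
from barpos import *
S=pickle.load(open("scene1.pkl","rb"));T=pickle.load(open("top1.pkl","rb"))
k=360/800
barpos(S,T,[(170+322*k,150+196*k),(170+247*k,150+108*k)],[(180+457*k,100+183*k),(180+553*k,100+183*k)])
print("tcp in seat", D.T@(np.array([547.5,100.4,263.3])-seat))
E
```

```text
[385.9 182.4] [315.3 237.7] [ 461.2 -259.9  -70.5] 452.6
[427.  183.1] [280.5 198.7] [ 452.8 -433.4  -69.2] 413.5
len 173.67317805298148 mid(top face) in seat frame [-217.3 -450.2 -123.8] dir [ 0.021  1.    -0.018]
tcp in seat [  0.3019219   -1.24556503 141.10042952]
```

```bash
python3 - <<'E'
from barpos import *
S=pickle.load(open("scene1.pkl","rb"));T=pickle.load(open("top1.pkl","rb"))
k=360/800
barpos(S,T,[(170+322*k,150+196*k),(170+247*k,150+108*k)],[(180+57*k,100+183*k),(180+153*k,100+183*k)])
E
```

```text
[205.2 182.6] [315.3 237.7] [555.  165.2 256.9] 0.3
[248.9 182.6] [280.5 198.7] [551.3  29.8 257.4] 0.2
len 135.40678283111504 mid(top face) in seat frame [  2.7  -4.  133.1] dir [ 0.003  1.    -0.005]
```

The camera puts the bar 2–4 mm off centre, so I correct that and descend slowly while watching the force.

```bash
python3 - <<'E'
from g import *
delta(seat+D@[-1.9,2.5,45],Rplace)
E
```

```text
t 5.7 eef [547.7 100.3 263.3] F [ 0.1 -0.  -3.8] open 0.194 
shift cm [-0.24 -0.39  9.6 ] turn deg [ 0.01  0.02 -0.1 ]
```

Emit:
apply_moves(
  targets=[
    [[-1,-0.2,-0.4,1.5,0,0,0],[-1,-0.2,-0.4,3.2,0,0,0],[-1,-0.2,-0.4,4.8,0,0,0],[-1,-0.2,-0.4,6.2,0,0,0],[-1,-0.2,-0.4,7.4,0,0,0],[-1,-0.2,-0.4,8.4,0,0,0],[-1,-0.2,-0.4,9.2,0,0,0],[-1,-0.2,-0.4,9.6,0,0,0]],
  ],
)

```text
clock: 6.5
eef_pos: [587.9, 103.2, 175.2]
tcp_rot: [-3.141, -0.449, -0.024]
contact_force: [-1.0, -0.4, -3.8]
opening: 0.198
```

```bash
python3 - <<'E'
from g import *
delta(seat+D@[-1.9,2.5,20],Rplace)
from rig import r
import cv2,pickle
f=r.grab_frame("scene");pickle.dump(f,open("scene2.pkl","wb"));g=r.grab_frame("top");pickle.dump(g,open("top2.pkl","wb"))
a=f["pixels"][190:330,210:350,::-1];b=g["pixels"][120:260,180:320,::-1]
cv2.imwrite("pics/p2.png",cv2.resize(np.hstack([a,b]),(800,400),interpolation=cv2.INTER_CUBIC))
E
```

```text
t 6.5 eef [587.9 103.2 175.2] F [-1.  -0.4 -3.8] open 0.198 
shift cm [-0.02 -0.    2.43] turn deg [ 0.02  0.05 -0.1 ]
```

View pics/p2.png

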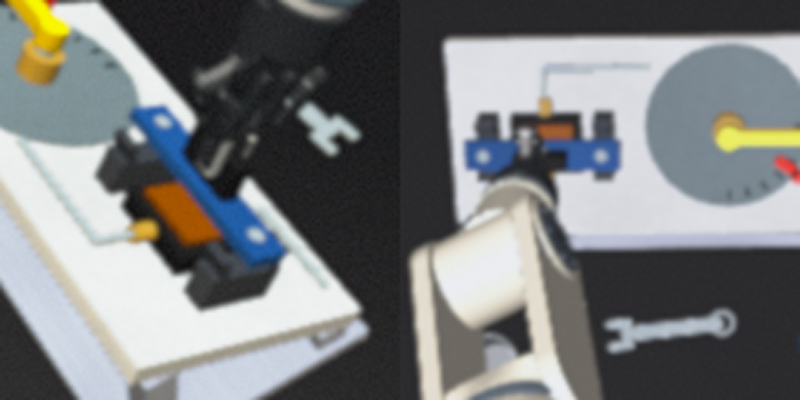

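The bar is just above the saddles, with its screws at (256,235) and (162,122) in the scene crop and (483,157) and (600,157) in the top crop. I measure again before the last 24 mm.

```bash
python3 - <<'E'
from barpos import *
S=pickle.load(open("scene2.pkl","rb"));T=pickle.load(open("top2.pkl","rb"))
k=.35
barpos(S,T,[(210+256*k,190+235*k),(210+162*k,190+122*k)],[(180+83*k,120+157*k),(180+200*k,120+157*k)])
# saddle extents in pre-grasp images: y via top view dark blobs
T0=pickle.load(open("top0.pkl","rb"));H=hsv(T0).astype(int)
for a,c,b,m in comps((H[...,2]<95)&(np.indices(H.shape[:2])[0]>140)&(np.indices(H.shape[:2])[0]<195)&(np.indices(H.shape[:2])[1]>200)&(np.indices(H.shape[:2])[1]<260),20):
    r=cv2.minAreaRect(np.argwhere(m)[:,::-1].astype(np.float32)); print(a,np.round(r[0],1),np.round(D.T@(onplane(T0,r[0],seat+10*n,n)-seat),1))
E
```

```text
[208.6 174.3] [299.3 271.8] [595.  168.1 169.1] 0.3
[249.9 174.2] [266.5 232. ] [591.5  32.7 169.9] 0.2
len 135.43747741545192 mid(top face) in seat frame [ 0.7 -0.2 36.7] dir [ 0.001  1.    -0.006]
128 [210.6 170.5] [ 6.2 64.2 10. ]
131 [231.  169.5] [ 9.2 -3.7 10. ]
109 [251.  170.5] [  5.3 -70.   10. ]
```

Emit:
apply_moves(
  targets=[
    [[-1,-0.03,0.1,0.5,0,0,0],[-1,-0.03,0.1,0.9,0,0,0],[-1,-0.03,0.1,1.3,0,0,0],[-1,-0.03,0.1,1.6,0,0,0],[-1,-0.03,0.1,1.9,0,0,0],[-1,-0.03,0.1,2.1,0,0,0],[-1,-0.03,0.1,2.1,0,0,0]],
  ],
)

```text
clock: 7.3
eef_pos: [595.8, 102.1, 157.7]
tcp_rot: [-3.141, -0.449, -0.024]
contact_force: [-20.7, -0.6, 23.2]
opening: 0.198
```

Emit:
apply_moves(
  targets=[
    [[-1,0,0,0.1,0,0,0],[-1,0,0,0.2,0,0,0],[-1,0,0,0.3,0,0,0],[-1,0,0,0.3,0,0,0]],
  ],
)

```text
clock: 7.7
eef_pos: [596.0, 102.0, 157.6]
tcp_rot: [-3.141, -0.45, -0.025]
contact_force: [-35.3, -0.7, 42.0]
opening: 0.202
```

```bash
python3 - <<'E'
from g import *
delta(seat+D@[-1.9,2.5,20],Rplace)
from rig import r
print(D.T@r.sense()["contact_force"], D.T@(r.sense()["eef_pos"]-seat))
E
```

```text
t 7.7 eef [596.  102.  157.6] F [-35.3  -0.7  42. ] open 0.202 
shift cm [ 0.02 -0.11  0.49] turn deg [ 0.06 -0.   -0.14]
[-13.54338758  -1.47694303  53.13802383] [-2.06395549  1.44928007 24.86584227]
```

Contact comes about 5 mm high, with a reaction towards −x, so the bar is riding on the up-slope lip. I back off, shift down-slope and retry.

Emit:
apply_moves(
  targets=[
    [[-1,0,0,-0.3,0,0,0],[-1,-0.2,0,-0.3,0,0,0],[-1,-0.3,0,-0.3,0,0,0],[-1,-0.3,0,-0.1,0,0,0],[-1,-0.3,0,0.05,0,0,0],[-1,-0.3,0,0.15,0,0,0],[-1,-0.3,0,0.25,0,0,0],[-1,-0.3,0,0.25,0,0,0]],
  ],
)

```text
clock: 8.5
eef_pos: [593.8, 102.2, 156.5]
tcp_rot: [-3.141, -0.451, -0.025]
contact_force: [-34.3, 0.3, 46.3]
opening: 0.201
```

```bash
cat > st.py <<'E'
from g import *
from rig import r
s=r.sense();R0=Ro.from_euler("xyz",s["tcp_rot"]).as_matrix()
print("F seat",np.round(D.T@s["contact_force"],1),"tcp seat",np.round(D.T@(s["eef_pos"]-seat),2),"open",round(s["opening"],3),"M",np.round(D.T@s["wrist_torque"],2),s["clock"])
E
python3 st.py
```

```text
F seat [-10.7  -0.4  56.6] tcp seat [-4.5   1.54 24.84] open 0.201 M [0.08 2.07 0.19] 8.5
```

```bash
python3 - <<'E'
from barpos import *
from rig import r
f=r.grab_frame("scene");g=r.grab_frame("top");pickle.dump((f,g),open("p3.pkl","wb"))
a=f["pixels"][200:320,220:340,::-1];b=g["pixels"][130:250,190:310,::-1]
cv2.imwrite("pics/p3.png",cv2.resize(np.hstack([a,b]),(800,400),interpolation=cv2.INTER_CUBIC))
# predict screw pixels (bar at tcp offset) 
m=seat+D@[-1.5,-1.5,17]
barpos(f,g,[proj(f,m+D@[0,67.7,0]),proj(f,m-D@[0,67.7,0])],[proj(g,m+D@[0,67.7,0]),proj(g,m-D@[0,67.7,0])])
E
```

```text
[209.6 173.7] [296.7 277.4] [600.3 167.3 151.2] 0.3
[250.6 173.3] [264.3 238. ] [597.5  31.6 150.9] 0.2
len 135.75059232670012 mid(top face) in seat frame [-2.2 -1.  17.6] dir [-0.     1.     0.002]
```

View pics/p3.png

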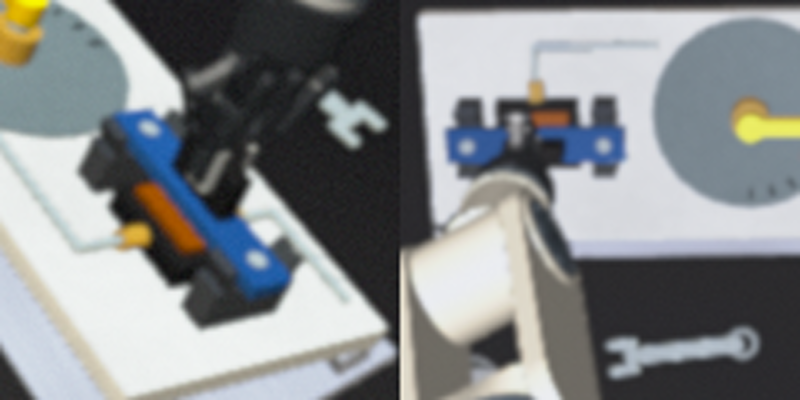

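Moving 2.4 mm in x left the contact height unchanged, so the bar is on the flat notch floors: its underside is about 24.7 mm below the TCP, as at the bench grasp. I relax the push, then release gently.

Emit:
apply_moves(
  targets=[
    [[-1,0.1,0,-0.05,0,0,0],[-1,0.1,0,-0.05,0,0,0],[-1,0.1,0,0.0,0,0,0]],
  ],
)

```text
clock: 8.9
eef_pos: [594.6, 102.1, 157.0]
tcp_rot: [-3.141, -0.451, -0.025]
contact_force: [-17.2, 0.3, 20.9]
opening: 0.201
```

```bash
python3 st.py
```

```text
F seat [-6.4 -0.1 26.3] tcp seat [-3.51  1.48 24.94] open 0.201 M [0.22 1.14 0.01] 8.9
```

Emit:
apply_moves(
  targets=[
    [[-0.55,0,0,0,0,0,0],[-0.45,0,0,0,0,0,0],[-0.35,0,0,0,0,0,0],[-0.2,0,0,0,0,0,0],[0.1,0,0,0,0,0,0],[0.4,0,0,0,0,0,0],[0.4,0,0,0,0,0,0]],
  ],
)

```text
clock: 9.6
eef_pos: [594.7, 102.1, 157.0]
tcp_rot: [-3.141, -0.451, -0.025]
contact_force: [0.2, -0.7, 0.0]
opening: 0.698
```

```bash
python3 st.py;  python3 - <<'E'
from barpos import *
from rig import r
f=r.grab_frame("scene");g=r.grab_frame("top")
m=seat+D@[-1.5,-1.5,16.5]
barpos(f,g,[proj(f,m+D@[0,67.7,0]),proj(f,m-D@[0,67.7,0])],[proj(g,m+D@[0,67.7,0]),proj(g,m-D@[0,67.7,0])])
E
```

```text
F seat [ 0.2 -0.7 -0.1] tcp seat [-3.5   1.5  24.93] open 0.698 M [-0.02  0.2   0.02] 9.6
[209.7 173.3] [296.3 277.4] [601.4 167.1 151.6] 0.2
[250.6 173.1] [264.1 238. ] [598.   31.6 151.1] 0.1
len 135.5240806828474 mid(top face) in seat frame [-1.4 -1.2 17.6] dir [0.004 1.    0.002]
```

The bar didn't shift on release. I back off along the deck normal and check.

Emit:
apply_moves(
  targets=[
    [[0.6,0,0,-1,0,0,0],[0.6,0,0,-3,0,0,0],[0.6,0,0,-6,0,0,0],[0.6,0,0,-10,0,0,0],[0.6,0,3,-14,0,0,0],[0.6,0,7,-15,0,0,0],[0.6,0,12,-15,0,0,0],[0.6,0,12,-15,0,0,0]],
  ],
)

```text
clock: 10.5
eef_pos: [525.7, -21.5, 293.7]
tcp_rot: [3.14, -0.454, -0.03]
contact_force: [-0.5, -0.2, -0.8]
opening: 0.8
```

```bash
python3 st.py;  python3 - <<'E'
from barpos import *
from rig import r
f=r.grab_frame("scene");g=r.grab_frame("top");pickle.dump((f,g),open("p4.pkl","wb"))
m=seat+D@[-1.5,-1.5,16.5]
barpos(f,g,[proj(f,m+D@[0,67.7,0]),proj(f,m-D@[0,67.7,0])],[proj(g,m+D@[0,67.7,0]),proj(g,m-D@[0,67.7,0])])
a=f["pixels"][150:320,190:340,::-1];b=g["pixels"][110:220,190:340,::-1]
cv2.imwrite("pics/p4.png",np.hstack([cv2.resize(a,(400,453),interpolation=cv2.INTER_CUBIC),cv2.copyMakeBorder(cv2.resize(b,(400,293),interpolation=cv2.INTER_CUBIC),0,160,0,0,0)]))
E
```

```text
F seat [-0.8 -0.3 -0.5] tcp seat [  -3.67 -123.61  176.83] open 0.8 M [0.01 0.22 0.01] 10.5
[209.7 173.3] [296.3 277.4] [601.4 167.1 151.6] 0.2
[250.6 173.1] [264.1 238. ] [598.   31.6 151.1] 0.1
len 135.49251402932325 mid(top face) in seat frame [-1.4 -1.1 17.6] dir [0.004 1.    0.002]
```

View pics/p4.png

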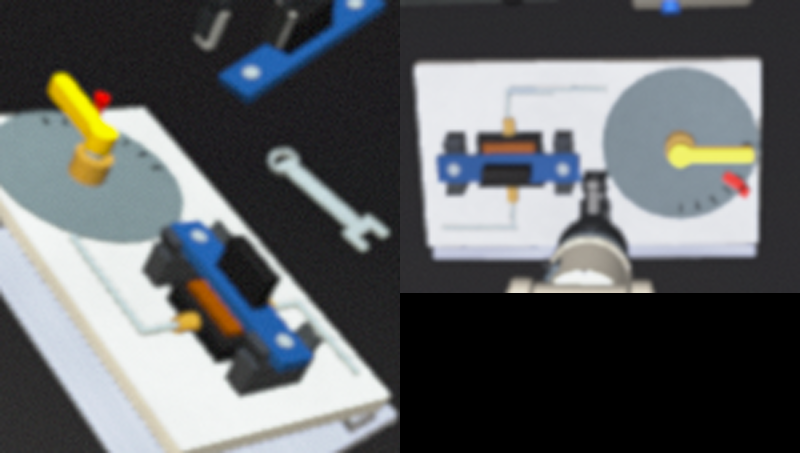

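The bar lies across both saddles with the valve still closed. To check the height I calibrate the z-bias on the same bar's screws from the first pictures, when it lay on the bench with its top at 12 mm. I also triangulate the cell top as a local reference.

```bash
python3 - <<'E'
from barpos import *
S=pickle.load(open("scene0.pkl","rb"));T=pickle.load(open("top0.pkl","rb"))
sp=lambda p:(p[0]/2.7+160-.3,p[1]/2.7+140-.3);tp=lambda p:(p[0]/4+190-.375,p[1]/4+120-.375)
print("bench bar: true top z 12")
barpos(S,T,[sp((219,39)),sp((131,98))],[tp((695,284)),tp((735,431))])
print("other bar");barpos(S,T,[sp((440,30)),sp((335,100))],[(467.5*.7,349*.7),(484*.7,419*.7)])
X,e=tri(T,(230.6,170.9),S,(274.9,264.2));print("cell in seat frame (expect z -6)",D.T@(X-seat),e)
f,g=pickle.load(open("p4.pkl","rb"))
# handle end points top face
X,e=tri(T,tp((528,194)),S,sp((143,108)));print("handle tip rel pivot (z 11)",D.T@(X-piv),e)
E
```

```text
bench bar: true top z 12
[363.1 190.6] [240.3 154.2] [ 500.2 -314.7  125.8] 82.4
[373.3 227.4] [209.  176.8] [ 458.6 -432.2  -94.3] 92.7
len 252.98711617462354 mid(top face) in seat frame [-159.3 -476.4  -56.7] dir [0.517 0.468 0.716]
other bar
[327.5 243.7] [322.7 150.6] [ 322.2 -178.7  152.3] 101.4
[337.8 292.5] [283.7 176.6] [ 229.3 -302.1 -109.2] 122.0
len 303.65634851029955 mid(top face) in seat frame [-342.7 -348.    38.3] dir [0.642 0.413 0.646]
cell in seat frame (expect z -6) [ 1.00952498 -1.16207612 -4.50465761] 2.2119002963045817
handle tip rel pivot (z 11) [ -1.13259333 -87.6645718    9.19685973] 1.9715943374249487
```

```bash
python3 - <<'E'
from barpos import *
S=pickle.load(open("scene0.pkl","rb"));T=pickle.load(open("top0.pkl","rb"))
sp=lambda p:(p[0]/2.7+160-.3,p[1]/2.7+140-.3);tp=lambda p:(p[0]/4+190-.375,p[1]/4+120-.375)
barpos(S,T,[sp((131,98)),sp((219,39))],[tp((695,284)),tp((735,431))])
barpos(S,T,[sp((335,100)),sp((440,30))],[(467.5*.7,349*.7),(484*.7,419*.7)])
E
```

```text
[363.1 190.6] [209.  176.8] [ 544.8 -357.1   15.7] 3.1
[373.3 227.4] [240.3 154.2] [ 413.5 -387.7   19.4] 0.6
len 134.85962244697018 mid(top face) in seat frame [-158.7 -475.4  -55. ] dir [ 0.86   0.248 -0.446]
[327.5 243.7] [283.7 176.6] [ 360.6 -224.4   23.2] 0.2
[337.8 292.5] [322.7 150.6] [ 189.4 -254.3   22.6] 0.9
len 173.7714459014396 mid(top face) in seat frame [-342.8 -346.9   39.9] dir [ 0.885  0.194 -0.424]
```

The same bar on the bench also read about 5.5 mm high, so the 17.6 mm reading here means z ≈ 0: fully seated. Next is the valve: straddle the handle with partly open fingers.

```bash
cat >> g.py <<'E'
def vpose(th,z,rad=58,dx=-1.5):
    R=Ro.from_rotvec(-th*n).as_matrix()@Rplace
    return piv+D@[dx-rad*np.sin(th),-rad*np.cos(th),z],R
E
python3 - <<'E'
from g import *
delta(*vpose(0,50)); delta(*vpose(0,-22))
E
```

```text
t 10.6 eef [525.8 -17.8 292.8] F [-0.2  0.3  0. ] open 0.797 
shift cm [ 1.83 15.27 11.53] turn deg [ 0.14 -0.12 -0.38]
t 10.6 eef [525.8 -17.8 292.8] F [-0.2  0.3  0. ] open 0.797 
shift cm [ 1.82 15.25 18.73] turn deg [ 0.14 -0.12 -0.38]
```

Emit:
apply_moves(
  targets=[
    [[-0.05,1.8,8,0,0.1,-0.1,-0.4],[-0.05,1.8,15.3,0,0.1,-0.1,-0.4],[-0.05,1.8,15.3,4,0.1,-0.1,-0.4],[-0.05,1.8,15.3,8,0.1,-0.1,-0.4],[-0.05,1.8,15.3,11.5,0.1,-0.1,-0.4],[-0.05,1.8,15.3,11.5,0.1,-0.1,-0.4]],
  ],
)

```text
clock: 11.2
eef_pos: [586.7, -170.4, 191.7]
tcp_rot: [-3.139, -0.442, -0.022]
contact_force: [-0.2, 0.8, -0.3]
opening: 0.477
```

```bash
python3 - <<'E'
from g import *
delta(*vpose(0,-22))
from rig import r
import cv2
f=r.grab_frame("scene");g=r.grab_frame("top")
a=f["pixels"][130:240,180:290,::-1];b=g["pixels"][120:230,250:360,::-1]
cv2.imwrite("pics/p5.png",cv2.resize(np.hstack([a,b]),(800,400),interpolation=cv2.INTER_CUBIC))
E
```

```text
t 11.2 eef [ 586.7 -170.4  191.7] F [-0.2  0.8 -0.3] open 0.477 
shift cm [0.42 0.21 6.79] turn deg [-0.17  0.43  0.01]
```

View pics/p5.png

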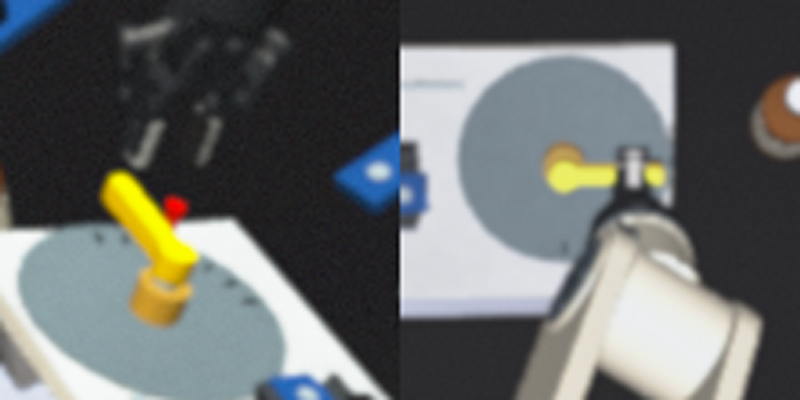

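The fingers are above the handle and straddling it. I descend and grip lightly.

Emit:
apply_moves(
  targets=[
    [[-0.05,0.4,0.2,1.5,-0.2,0.4,0],[-0.05,0.4,0.2,3,-0.2,0.4,0],[-0.05,0.4,0.2,4.5,-0.2,0.4,0],[-0.05,0.4,0.2,6,-0.2,0.4,0],[-0.05,0.4,0.2,6.6,-0.2,0.4,0],[-0.05,0.4,0.2,6.6,-0.2,0.4,0]],
  ],
)

```text
clock: 11.9
eef_pos: [619.6, -173.0, 137.5]
tcp_rot: [3.139, -0.453, -0.02]
contact_force: [-0.4, 0.3, -0.2]
opening: 0.475
```

Emit:
apply_moves(
  targets=[
    [[-0.4,0,0,0,0,0,0],[-0.6,0,0,0,0,0,0],[-1,0,0,0,0,0,0],[-1,0,0,0,0,0,0],[-1,0,0,0,0,0,0]],
  ],
  newtons=20,
)

```text
clock: 12.4
eef_pos: [618.2, -172.9, 137.0]
tcp_rot: [3.14, -0.451, -0.02]
contact_force: [-5.4, -1.7, -1.0]
opening: 0.181
```

```bash
python3 - <<'E'
from g import *
from rig import r
p=r.sense()["eef_pos"];print("tcp rel piv",D.T@(p-piv))
for th in(.1,.2,.3,.4,.5,.6): print(th);delta(*vpose(th,-22))
E
```

```text
tcp rel piv [ -0.60551363 -57.95858116 -16.96839586]
0.1
t 12.4 eef [ 618.2 -172.9  137. ] F [-5.4 -1.7 -1. ] open 0.181 
shift cm [-0.67 -0.03  0.5 ] turn deg [ 0.05 -0.07  5.83]
0.2
t 12.4 eef [ 618.2 -172.9  137. ] F [-5.4 -1.7 -1. ] open 0.181 
shift cm [-1.24 -0.11  0.5 ] turn deg [ 0.05 -0.07 11.56]
0.3
t 12.4 eef [ 618.2 -172.9  137. ] F [-5.4 -1.7 -1. ] open 0.181 
shift cm [-1.8  -0.26  0.5 ] turn deg [ 0.04 -0.08 17.29]
0.4
t 12.4 eef [ 618.2 -172.9  137. ] F [-5.4 -1.7 -1. ] open 0.181 
shift cm [-2.35 -0.46  0.5 ] turn deg [ 0.04 -0.08 23.02]
0.5
t 12.4 eef [ 618.2 -172.9  137. ] F [-5.4 -1.7 -1. ] open 0.181 
shift cm [-2.87 -0.71  0.5 ] turn deg [ 0.03 -0.08 28.75]
0.6
t 12.4 eef [ 618.2 -172.9  137. ] F [-5.4 -1.7 -1. ] open 0.181 
shift cm [-3.36 -1.02  0.5 ] turn deg [ 3.000e-02 -8.000e-02  3.448e+01]
```

Emit:
apply_moves(
  targets=[
    [[-1,-0.3,-0.02,0,0,0,3],[-1,-0.6,-0.04,0,0,0,5.8],[-1,-1.15,-0.11,0,0,0,11.5],[-1,-1.7,-0.26,0,0,0,17.3],[-1,-2.25,-0.46,0,0,0,23],[-1,-2.77,-0.71,0,0,0,28.7],[-1,-3.26,-1.02,0,0,0,34.4],[-1,-3.26,-1.02,0,0,0,34.4]],
  ],
)

```text
clock: 13.2
eef_pos: [589.1, -162.3, 123.0]
tcp_rot: [-2.875, -0.369, -0.673]
contact_force: [3.0, -2.6, -5.5]
opening: 0.185
```

Emit:
apply_moves(
  targets=[
    [[-1,0,0,0,0,0,0],[-0.6,0,0,0,0,0,0],[-0.4,0,0,0,0,0,0],[-0.2,0,0,0,0,0,0],[-0.05,0,0,0,0,0,0],[-0.05,0,0,0,0,0,0]],
  ],
)

```text
clock: 13.8
eef_pos: [589.2, -162.3, 123.2]
tcp_rot: [-2.875, -0.37, -0.673]
contact_force: [0.7, 0.1, -0.0]
opening: 0.474
```

```bash
python3 - <<'E'
from g import *
delta(*vpose(.6,-17))
E
```

```text
t 13.8 eef [ 589.2 -162.3  123.2] F [ 0.7  0.1 -0. ] open 0.474 
shift cm [-0.12  0.06  0.03] turn deg [-0.   -0.15 -0.02]
```

Emit:
apply_moves(
  targets=[
    [[-0.05,0,0,-2,0,0,0],[-0.05,0,0,-5,0,0,0],[-0.05,0,0,-9,0,0,0],[-0.05,0,0,-13,0,0,0],[-0.05,-5,-2,-16,0,0,0],[-0.05,-10,-5,-18,0,0,0],[-0.05,-10,-5,-18,0,0,0]],
  ],
)

```text
clock: 14.5
eef_pos: [461.6, -59.9, 261.6]
tcp_rot: [-2.874, -0.37, -0.673]
contact_force: [0.2, 0.0, 0.6]
opening: 0.472
```

```bash
python3 - <<'E'
from barpos import *
from rig import r
print(r.sense()["eef_pos"])
f=r.grab_frame("scene");g=r.grab_frame("top");pickle.dump((f,g),open("p6.pkl","wb"))
a=f["pixels"][160:230,190:260,::-1];b=g["pixels"][145:215,270:340,::-1]
cv2.imwrite("pics/p6.png",cv2.resize(np.hstack([a,b]),(800,400),interpolation=cv2.INTER_CUBIC))
m=seat+D@[-1.5,-1.5,16.5]
barpos(f,g,[proj(f,m+D@[0,67.7,0]),proj(f,m-D@[0,67.7,0])],[proj(g,m+D@[0,67.7,0]),proj(g,m-D@[0,67.7,0])])
E
```

```text
[461.60414799 -59.91524882 261.63267249]
[209.7 173.3] [296.3 277.4] [601.4 167.1 151.5] 0.2
[250.6 173.1] [264.1 238. ] [598.   31.6 151.1] 0.1
len 135.5233664443981 mid(top face) in seat frame [-1.4 -1.1 17.6] dir [0.004 1.    0.002]
```

View pics/p6.png

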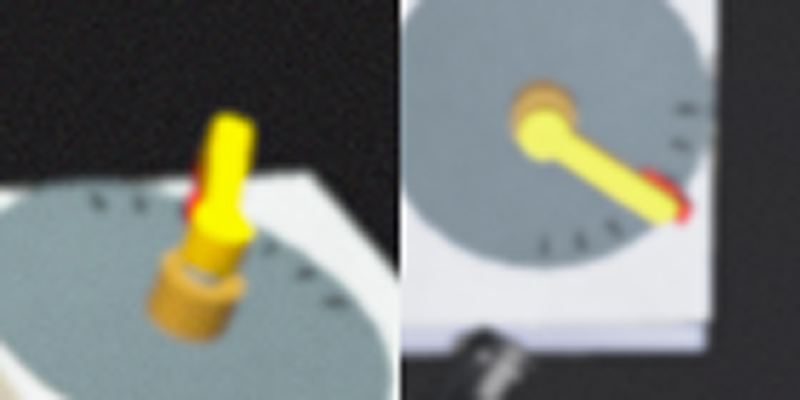

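The handle now lies nearly over the marker. I quantify both angles.

```bash
python3 - <<'E'
from barpos import *
T0=pickle.load(open("top0.pkl","rb"));S0=pickle.load(open("scene0.pkl","rb"));f,g=pickle.load(open("p6.pkl","rb"))
ang=lambda X:np.arctan2(-X[0],-X[1])
def cast(F,pts,z): return np.array([D.T@(onplane(F,p,piv+z*n,n)-piv) for p in pts])
for nm,F in(("T0",T0),("T6",g),("S0",S0),("S6",f)):
    H=hsv(F).astype(int);m=(abs(H[...,0]-28)<7)&(H[...,1]>130)&(H[...,2]>140)
    c=min(comps(m,30),key=lambda c:np.hypot(*(c[1]-proj(F,piv+D@[-20,-40,11]))))
    X=cast(F,np.argwhere(c[3])[:,::-1],11);rr=np.hypot(X[:,0],X[:,1])
    k=(rr>25);l=cv2.fitLine(X[k][:,:2].astype(np.float32),cv2.DIST_L2,0,.01,.01).ravel();d=l[:2]*(-np.sign(l[1]));
    print(nm,"handle dir",ang(d),"offset at pivot",l[2:]-d*np.dot(l[2:],d))
for nm,F in(("T0",T0),("S0",S0)):
    H=hsv(F).astype(int);m=((H[...,0]<8)|(H[...,0]>172))&(H[...,1]>110)&(H[...,2]>90)
    c=min(comps(m,5),key=lambda c:np.hypot(*(c[1]-proj(F,piv+D@[-50,-72,-30]))));pts=np.argwhere(c[3])[:,::-1]
    for z in(6,32):
        X=cast(F,pts,z-45);rr=np.hypot(X[:,0],X[:,1])
        print(nm,"z",z,"n",len(pts),[(lo,int(((rr>=lo)&(rr<lo+10)).sum()),round(float(np.mean([ang(x) for x in X[(rr>=lo)&(rr<lo+10)]])),3)) for lo in range(55,135,10) if((rr>=lo)&(rr<lo+10)).any()])
E
```

```text
T0 handle dir -0.014715031 offset at pivot [2.0620284  0.03034592]
T6 handle dir 0.57864606 offset at pivot [ 1.5099754 -0.9863663]
S0 handle dir 0.25070447 offset at pivot [18.199951  -4.6608696]
S6 handle dir 0.64766306 offset at pivot [ 3.543892 -2.681038]
T0 z 6 n 39 [(65, 5, 0.606), (75, 12, 0.6), (85, 12, 0.605), (95, 8, 0.629), (105, 2, 0.639)]
T0 z 32 n 39 [(55, 1, 0.554), (65, 11, 0.522), (75, 12, 0.527), (85, 10, 0.546), (95, 5, 0.587)]
S0 z 6 n 40 [(125, 6, 0.65)]
S0 z 32 n 40 [(75, 2, 0.603), (85, 8, 0.606), (95, 13, 0.601), (105, 14, 0.602), (115, 3, 0.632)]
```

Marker ≈ 0.60–0.63 rad and handle ≈ 0.58–0.60 rad, well inside the 0.1 rad tolerance. The bar hasn't moved and the arm is clear, so I hand in.

```bash
python3 -c "
from rig import r
s=r.sense();print(s['contact_force'],abs(s['qvel']).max());print(r.sign_off())"
```

```text
[ 0.23265027 -0.9036154  -0.10028656] 0.08734034730163516
the job is handed in; nothing more can be done
None
```

The bar is across both saddles and released, the valve handle was then turned to the red marker, and the job is handed in at about 14.6 s of the 58 s. `sign_off` gives no verdict, so this rests on my own checks:

- **Bar position:** the last camera check puts it about 1.4 mm off in x and 1.1 mm in y, parallel within about 0.005 rad. It did not move when let go or while the valve was turned.
- **Bar height:** the raw camera reading of the bar's top was 17.6 mm above the seat, where 12 mm was expected. The same bar on the bench also read about 5.5 mm too high, so I took this as camera bias. The contact height agreed: it stayed the same when I shifted the bar 2.4 mm, as on a flat notch floor. I therefore believe it is fully down, but could not measure that directly.
- **First contact:** I first took it for the bar riding on a lip and pressed again after shifting. The force on the saddles reached about 57 N before I relaxed it and released.
- **Valve:** the handle is at about 0.58–0.60 rad by the top camera and the tool turn, and the marker at about 0.60–0.63. That difference of about 0.03 rad is inside the 0.1 rad limit. The scene camera disagreed slightly, reading the handle at 0.65, but its view of the handle is foreshortened and it also misread the closed handle.
- **Surroundings:** the arm ended clear of everything with no contact force. No path went near the bottles, beaker, wrench or tray, though I did not re-measure their positions at the end.

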